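# Extend the magnifier boom by one hole

## Robot

A 6-joint arm with a two-finger parallel gripper is mounted at the origin on the work surface. World frame = base frame: x ahead of the robot, y to its left, z up, the work surface at z = 0. Lengths are in m, angles in rad, forces in N, time in s.
With the tool pointing down it reaches from about 0.25 to 0.775 m from the base axis. Payload 4 kg.
Tool frame: the origin (TCP) lies midway between the tips of the shut fingers; the grasp point (between the pads) lies 19 mm behind it; z points along the fingers, y is the line along which they close (so a half turn about z gives the same grasp; the last joint's range is limited). The gripper opens to 94 mm and grips with 3 to 60 N. Pads are 16 mm wide; open, the fingers measure 119 mm over their backs; the gripper's body (75 mm by 177 mm) begins 78 mm behind the grasp point.
Start: joints at [1.136, 0.087, 1.371, -0, 1.684, -0.103], TCP at [0.179, 0.52, 0.206] pointing down, gripper open.
Joint ranges: [-3.1, 3.1], [-0.76, 2.03], [0.27, 2.55], [-1.08, 4.22], [0.17, 2.65], [-2.57, 2.57]. Speed limits (rad/s): [2.79, 2.79, 3.14, 3.14, 3.14, 3.14].

## Interface

Orientations are given as [roll, pitch, yaw] about the fixed x, y, z axes, in that order (R = Rz(yaw) Ry(pitch) Rx(roll)).
In Python, from bench import get_obs, snapshot, close_job gives the robot as it stands. The module is installed in compiled form; this text tells all that it offers.
- The arm moves only by the tool drive_tool, never from a script. Its argument "commands" is a list of rows, each a list of 6 numbers: the shift along the tool's x, y, z in units of 0.04 m (1.0 is 0.04 m), then the turn, a rotation vector about the tool's x, y, z in units of 0.1 rad (1.0 is 0.1 rad). In form: [[dx, dy, dz, wx, wy, wz], ...]. A call has 1 to 20 rows; each row shifts and turns the commanded pose from where the row before left it, along the tool's axes as they then stand; what a row does not reach is not made up. A row lasts 1/8 s, in which the tool goes at most 62.5 mm and 10.7 degrees, less where a joint would pass 70% of its speed; a pose out of reach is approached as far as the arm can. A call with a number of a shift or a turn outside -1 to 1 is refused whole. A call with a gripper value outside its range is refused whole. "gripper" is the closure, from 0 (fully open) to 1 (shut), set as the call begins (left out, the last holds). The fingers move at their own pace and stop on an object; the grip force is fixed at half the most. Time passes only in rows, so rows that do not move let the fingers close. It gives the time, the measured TCP pose, the force, the opening and the grip force at its end, in the units of the state.
- get_obs(): the state, without advancing time (a new reading comes with each control period).
- snapshot(name): name is "scene" or "top" or "wrist"; returns a dict with "image" (480x640x3 uint8, blue, green, red), "range_z" (480x640 float32, m along the optical axis (not along the pixel's ray), 0 where there is no reading), "fx", "fy", "cx", "cy" (pixels), "rvec" (rotation vector, rad) and "tvec" (3), from world to camera coordinates, as OpenCV has them. Camera axes: x right, y down, z forward; pixel columns grow to the right and rows downward; lengths in m; the calibration is good to about 2 mm. A picture is of the moment at which its call begins.
- close_job(): hands the job in; it is judged then, once.
The state is a dict: "time": time; "joint_positions": joint angles; "qvel": joint speeds; "joint_torque": joint torques, N m; "tool_pos": TCP position; "ee_rot": TCP orientation; "wrist_force": force on the tool from outside, world axes, zero at the start; "wrist_torque": the same for the moment, N m; "width": finger opening in m; "finger_force": force on a finger pad.
Only numpy, scipy, OpenCV 4.12 (cv2) and the standard library are available. Lean on these libraries where they do the work, as an engineer would, in place of code of your own. Each camera call takes 0.05 s, during which the arm holds its last target. There are 200 camera calls.

## Task

Draw the magnifier lamp's white tube out along its boom to the next hole: press the red snap button flush, slide the tube until the button springs fully out in the next hole, and do not force the tube against the button. Then swing the orange clamp lever fully closed, let go, and leave the other things on the bench where they stand.

Things in the scene. Friction and masses are not known exactly. Their poses are not given: they have to be found in the camera images.
- lamp_stand: fixed stand of a bench magnifier lamp: dark steel foot 170 x 150 x 16 mm, square post 166 mm tall, and a level square steel inner tube whose axis is 140 mm above the table and runs from the post along the stand's +y. Origin: table level, centre of the post; z up. The stand does not move.
- button_axis (a point): fixed point on the stand, where the axis of the red snap button crosses the outer side face of the white tube: 18 mm along the stand's +x from the boom's axis, at the boom's height (140 mm), 145 mm along +y from the post. The button springs out here towards the stand's +x (the side away from the robot).
- button_travel (a joint): how far the red snap button is pressed in (m): 0 fully out (5.5 mm proud of the tube), 0.0055 flush with the tube's side, about 0.0085 when trapped inside under the tube's wall. Spring 1.6 N when out, 2.5 N at flush.
- snap_button: the red snap button, 14 mm diameter, domed tip. Origin: on the boom's axis when fully out; moves along the stand's -x when pressed. Squeezing the tube across between two fingers, one on the button, presses it flush; then drawing the tube with about 6 to 12 N lets the dome duck under the hole's edge. Not flush, it locks the tube.
- sleeve: white square tube, 36 x 36 x 205 mm, rough (grips well), black rubber band round the present hole, sliding on the boom, ring lamp (116 mm across) at its far end. Origin: on its axis at its near mouth; axes as the stand's, y outwards. 46 mm collar on the first 30 mm. Its +x side has two 16 mm holes: the present one 110 mm from the mouth, the next nearer the mouth, 36 to 56 mm away (it varies). The button has 0.8 mm play in them.
- extension (a joint): how far the tube has been drawn out (m), along the stand's +y; 0 at the present hole, 0.036 to 0.056 at the next one. Sliding friction about 5 N. In the next hole the button jumps out and stops the tube dead: feel for it; more than 15 N against the button would damage it.
- clamp_lever: orange clamp lever on top of the collar, turning about a vertical pivot. Origin: on the pivot at the lever's underside, on the tube 15 mm from its mouth and 23 mm above the boom's axis; its own y axis points along the lever. It rides with the tube. The arm is 13 mm wide, its top 16 mm above the origin.
- lever_knob (a point): centre of the upper grip part of the lever's upright round knob, 16 mm diameter, 55 mm from the pivot, 33 mm above the lever's origin; the knob rises from 14 to 52 mm above it.
- lever_angle (a joint): clamp lever angle (rad): 0 closed, lying along the tube and pointing outwards along the stand's +y, against a stop; opens anticlockwise seen from above, at 1.57 it points to the stand's -x. Friction about 1 N at the knob; it stays where it is left.
- tube_rack: green rack of small lidded tubes, 136 x 106 x 55 mm tall, loose, standing under the far end of the boom where the lens will go. Origin at the centre of its underside. Leave it alone.
- small_rack: green rack of a few tubes, 88 x 82 x 55 mm, loose. Origin at the centre of its underside. Leave it alone.
- wash_bottle: clear bottle with red cap, 72 mm diameter, 190 mm tall, loose. Origin at the centre of its underside. Leave it alone.
- flask: conical glass flask, 72 mm diameter, 100 mm tall, loose. Origin at the centre of its underside. Leave it alone.
- beaker: glass beaker, 68 mm diameter, 85 mm tall, loose. Origin at the centre of its underside. Leave it alone.
- tip_box: blue box with clear lid, 85 x 120 x 63 mm, loose. Origin at the centre of its underside. Leave it alone.
- pipette: white hand pipette lying flat, 240 mm long, 28 mm thick, loose. Origin at the centre of its underside. Leave it alone.

How it is judged:
On the way, in this order (a step that is already met when the one before it is completed fails the run):
1. the button has sprung out in the next hole (value of joint extension between 0.034 and 0.058 m and value of joint button_travel below 0.002 m), for 0.2 s.
2. the clamp lever is fully closed (all of step 1 and value of joint lever_angle below 0.12 rad), for 0.2 s.
At the end, for the whole second after the job is handed in: the tube is drawn out to the next hole (34 to 58 mm), at rest, with the snap button out in it (pressed in less than 2 mm), the clamp lever within 0.12 rad of closed (all of step 2 and linear speed of sleeve below 0.01 m/s); the robot touches nothing.
It fails at once if the tube is forced against the snap button with more than 15 N (contact force between snap_button and sleeve above 15 N).
It fails at once if another thing on the bench is moved more than 20 mm (distance of any of tube_rack, small_rack, wash_bottle, flask, beaker, tip_box, pipette from where it was at the start of the episode above 0.02 m).
It also fails if it takes over 51 s, if anything falls off the work surface, if the arm or the gripper's body presses on something with over 40 N, if the wrist force passes 120 N, or if a joint passes its speed limit or range.

## Working session

There is one attempt and no reset: what is moved stays moved. The work goes in short steps, Python scripts to look and compute and a tool call to move; the robot and the scene stay as the last step left them, time stands still between calls to the robot, and variables do not carry over. Pictures are saved under pics/ and viewed, at most 10 in all, crops included, and the job is handed in when it is done.

Besides the shell and the picture viewer there is one more tool, called as name(argument=value, ...), one argument or row to a line, values as JSON. drive_tool: Moves the arm, as the interface text tells. Its arguments: {"type":"object","properties":{"commands":{"type":"array"},"gripper":{"type":"number"}},"required":["commands"]}

```bash
mkdir -p pics; cat > h.py <<'E'
import numpy as np, cv2
from bench import get_obs, snapshot
def snap(n,f):
    s=snapshot(n); cv2.imwrite(f'pics/{f}.png',s['image']); np.savez(f'{f}.npz',**s); return s
def world(s,u,v,z=None):
    z=float(s['range_z'][int(v),int(u)]) if z is None else z
    R=cv2.Rodrigues(np.array(s['rvec'],float))[0]; t=np.array(s['tvec'],float).ravel()
    p=np.array([(u-s['cx'])/s['fx']*z,(v-s['cy'])/s['fy']*z,z]); return R.T@(p-t)
def cloud(s):
    z=s['range_z'].astype(float); v,u=np.mgrid[:480,:640]
    R=cv2.Rodrigues(np.array(s['rvec'],float))[0]; t=np.array(s['tvec'],float).ravel()
    P=np.stack([(u-s['cx'])/s['fx']*z,(v-s['cy'])/s['fy']*z,z],-1); W=(P-t)@R; W[z==0]=np.nan; return W
E
python3 - <<'E'
from h import *
for n in('top','scene'): snap(n,n+'0')
print(get_obs())
E
```

```text
{'time': 0.1, 'joint_positions': array([ 1.13590367e+00,  8.78872573e-02,  1.37207644e+00, -3.36131998e-06,
        1.68356998e+00, -1.03114500e-01]), 'qvel': array([ 1.22799879e-03, -7.12191345e-04, -3.83824545e-03,  1.34030138e-03,
       -5.04351818e-05,  9.75853037e-05]), 'joint_torque': array([ 1.79206072e-03, -3.41250122e+01, -3.03303301e+01,  7.19632977e-02,
        3.03602626e-02, -8.56782344e-05]), 'tool_pos': array([0.17895997, 0.519567  , 0.20443137]), 'ee_rot': array([-3.13966160e+00, -1.96470128e-04,  2.80981393e+00]), 'wrist_force': array([ 0.5544426 , -0.10508352, -0.36618415]), 'wrist_torque': array([-0.00016887, -0.03140708,  0.00126689]), 'finger_force': 0.0, 'width': 0.09384827815763196}
```

View pics/top0.png

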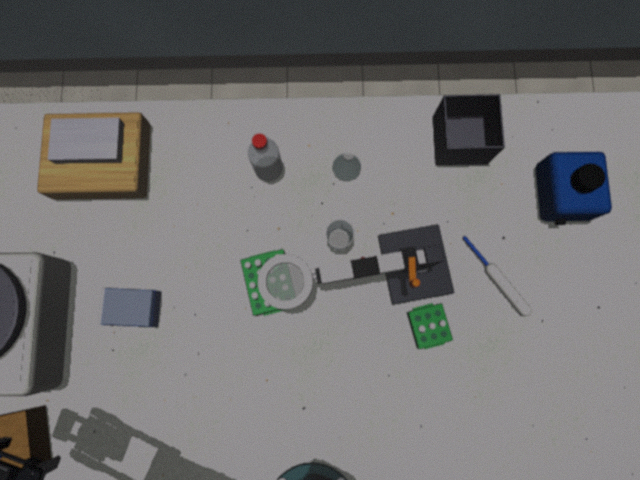

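View pics/scene0.png

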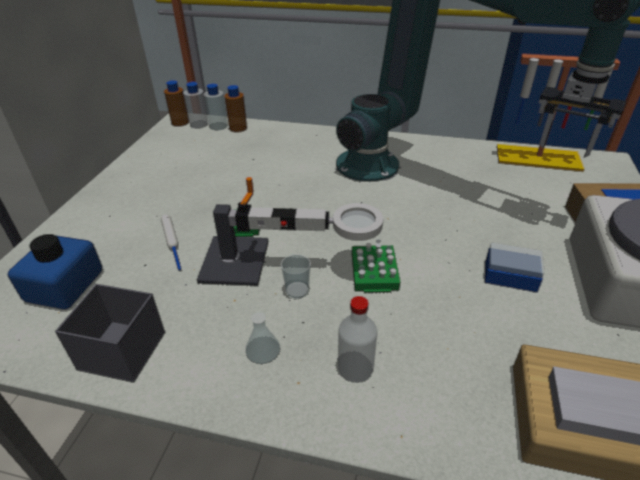

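The top view shows the post at about (418,262), the boom running left with its black band at (365,267), and the ring at (286,282). The orange lever's knob is at (416,283), on the robot's side. The beaker (340,237) is near the button side. Next I'll fit the boom axis from the depth data.

```bash
python3 - <<'E'
from h import *
s=np.load('top0.npz'); W=cloud(s); im=s['image'].astype(int)
for n,(u,v) in dict(post=(409,255),sl=(340,274),band=(365,267),collar=(398,263),knob=(416,283),lev=(411,262),foot1=(379,231),foot2=(438,225),foot3=(453,294),foot4=(394,303),beaker=(340,237),rack=(252,270)).items(): print(n,world(s,u,v).round(4))
# sleeve top points
m=(W[...,2]>.150)&(W[...,2]<.166); vv,uu=np.nonzero(m); k=(uu>322)&(uu<400)&(vv>240)&(vv<300)
P=W[vv[k],uu[k]]
for lo in range(322,400,6):
    q=P[(uu[k]>=lo)&(uu[k]<lo+6)]
    if len(q): print(lo,len(q),q.min(0).round(4),q.max(0).round(4))
# foot edges
m=(W[...,2]>.010)&(W[...,2]<.022)&(im.sum(2)<260)
m[:, :370]=0; m[:,470:]=0; m[:215]=0;m[312:]=0
pts=W[m][:,:2].astype(np.float32); print(len(pts),cv2.minAreaRect(pts))
# orange in both
for f in('top0','scene0'):
    s=np.load(f+'.npz');im=s['image'].astype(int);W=cloud(s)
    o=(im[...,2]>150)&(im[...,1]<im[...,2]*.7)&(im[...,0]<80)&(W[...,2]>.15)&(W[...,2]<.25)
    Q=W[o]; print(f,len(Q));
    for a,b in((.15,.176),(.178,.185),(.185,.225)):
        q=Q[(Q[:,2]>a)&(Q[:,2]<b)]; print(a,len(q),q.mean(0).round(4),q.min(0).round(4),q.max(0).round(4)) if len(q) else 0
    r=(im[...,2]>120)&(im[...,1]<60)&(im[...,0]<60)&(W[...,2]>.12)&(W[...,2]<.16); print('red',W[r].mean(0),r.sum(),W[r].max(0))
S=cv2.imread('pics/scene0.png')[170:300,190:400]; cv2.imwrite('pics/c1.png',cv2.resize(S,None,fx=3.8,fy=3.8,interpolation=cv2.INTER_CUBIC))
E
```

```text
post [ 0.5428 -0.2076  0.1776]
sl [ 0.5082 -0.0667  0.153 ]
band [ 0.5217 -0.1189  0.157 ]
collar [ 0.5288 -0.1872  0.1598]
knob [ 0.4824 -0.2118  0.2155]
lev [ 0.5282 -0.2108  0.1783]
foot1 [ 0.6274 -0.1695 -0.0013]
foot2 [ 0.6369 -0.3093  0.0147]
foot3 [ 4.727e-01 -3.390e-01 -2.000e-04]
foot4 [ 0.4527 -0.197   0.0117]
beaker [ 6.137e-01 -7.430e-02  1.000e-04]
rack [0.5327 0.1348 0.0303]
322 87 [ 0.4918 -0.04    0.1517] [ 0.5294 -0.031   0.16  ]
328 107 [ 0.4937 -0.0525  0.1507] [ 0.5313 -0.0414  0.1603]
334 106 [ 0.4958 -0.065   0.1518] [ 0.5331 -0.054   0.1607]
340 107 [ 0.4976 -0.0775  0.153 ] [ 0.535  -0.0664  0.1619]
346 105 [ 0.5011 -0.0902  0.1527] [ 0.5372 -0.0788  0.1631]
352 108 [ 0.5018 -0.1028  0.151 ] [ 0.539  -0.0914  0.1619]
358 107 [ 0.505  -0.1153  0.1529] [ 0.5423 -0.1038  0.1608]
364 108 [ 0.5068 -0.128   0.1511] [ 0.5428 -0.1162  0.1606]
370 109 [ 0.5074 -0.1405  0.152 ] [ 0.5463 -0.1287  0.1616]
376 106 [ 0.5108 -0.1532  0.1503] [ 0.5487 -0.141   0.1618]
382 106 [ 0.5128 -0.1662  0.1506] [ 0.5508 -0.1538  0.1613]
388 105 [ 0.5146 -0.1785  0.1511] [ 0.5526 -0.1661  0.1618]
394 106 [ 0.5171 -0.1911  0.1513] [ 0.5545 -0.1787  0.1605]
2933 ((0.5406359434127808, -0.2831590473651886), (0.18878470361232758, 0.21158099174499512), 9.471210479736328)
top0 3
0.178 2 [ 0.6582 -0.0551  0.1817] [ 0.5343 -0.2131  0.1786] [0.7822 0.1029 0.1847]
0.185 1 [0.7903 0.107  0.1871] [0.7903 0.107  0.1871] [0.7903 0.107  0.1871]<stdin>:21: RuntimeWarning: Mean of empty slice.
  ret = um.true_divide(
Traceback (most recent call last):
ValueError: zero-size array to reduction operation maximum which has no identity
```

```bash
python3 - <<'E'
from h import *
s=np.load('top0.npz'); W=cloud(s); im=s['image'].astype(int)
m=(W[...,2]>.150)&(W[...,2]<.167); m[:, :322]=0;m[:,396:]=0;m[:240]=0;m[300:]=0
P=W[m]; mu=P.mean(0); d=np.linalg.svd((P-mu)[:,:2],full_matrices=False)[2][0]; d*=np.sign(d[1]); 
yaw=np.arctan2(-d[0],d[1]); x=np.array([d[1],-d[0]]); print('yaw',yaw,'mu',mu,'z',np.median(P[:,2]))
c=x@mu[:2]; print('axis x-coord',c); e=(W[...,:2]@x)-c; l=W[...,:2]@d
pe=P[:,:2]@x-c; print('halfwidth',np.percentile(pe,[1,99]))
# dark band extent
dk=m&(im.sum(2)<150); print('band l',np.percentile(l[dk],[2,50,98]))
# post top
q=(W[...,2]>.161)&(W[...,2]<.171)&(abs(e)<.03)&(l<mu[:2]@d-.05); print('post/collar l',np.percentile(l[q],[1,10,50,90,99]))
for f in('top0','scene0'):
    s=np.load(f+'.npz');im=s['image'];W=cloud(s);h=cv2.cvtColor(im,cv2.COLOR_BGR2HSV)
    o=(h[...,0]>5)&(h[...,0]<18)&(h[...,1]>180)&(h[...,2]>90)&(W[...,2]>.15)&(W[...,2]<.23)&(abs(W[...,0]-.5)<.1)&(abs(W[...,1]+.21)<.1)
    Q=W[o]; print(f,len(Q))
    for a,b in((.15,.185),(.185,.23)):
        q=Q[(Q[:,2]>a)&(Q[:,2]<b)]
        if len(q):print(a,len(q),q.mean(0).round(4),'e',np.percentile(q[:,:2]@x-c,[2,98]),'l',np.percentile(q[:,:2]@d,[2,50,98]),q[:,2].max())
    r=((h[...,0]<4)|(h[...,0]>175))&(h[...,1]>150)&(W[...,2]>.12)&(W[...,2]<.17)
    if r.any(): print('red',r.sum(),'e',np.median(W[r][:,:2]@x-c),'l',np.median(W[r][:,:2]@d),W[r].mean(0))
S=cv2.imread('pics/scene0.png')[170:300,190:400]; cv2.imwrite('pics/c1.png',cv2.resize(S,None,fx=3.8,fy=3.8,interpolation=cv2.INTER_CUBIC))
E
```

```text
yaw 0.17637414080035962 mu [ 0.52219949 -0.10550094  0.15656963] z 0.15655538143201586
axis x-coord 0.4955869576002144
halfwidth [-0.01801065  0.01811861]
band l [-0.23329716 -0.20866338 -0.18454002]
post/collar l [-0.3701798  -0.36579586 -0.3458721  -0.29406498 -0.28836241]
top0 173
0.15 131 [ 0.5164 -0.2115  0.1775] e [-0.0454429  -0.00321909] l [-0.30731795 -0.29903136 -0.29037437] 0.18148543541523351
0.185 42 [ 0.4849 -0.2107  0.213 ] e [-0.06168482 -0.04787867] l [-0.29863923 -0.29261736 -0.28662761] 0.21670711799902911
scene0 70
0.15 57 [ 0.5147 -0.2116  0.1789] e [-0.04852057 -0.00250043] l [-0.30607242 -0.29838194 -0.2917453 ] 0.18360487468218184
0.185 13 [ 0.4902 -0.2116  0.2133] e [-0.05493742 -0.04421989] l [-0.29840181 -0.29370405 -0.29110962] 0.21582614645323106
red 45 e 0.017352323012860882 l -0.20513973325009008 [0.27632683 0.16475535 0.14830167]
```

View pics/c1.png

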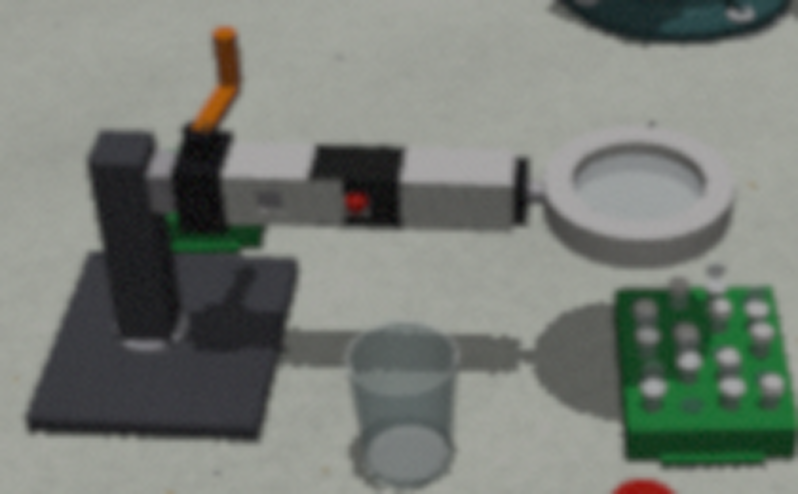

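Crop c1 shows the red button at (357,202), which is full-frame (284,223). The next hole shows as a grey patch at (268,198), full-frame (260.5,222). The lever is open towards the robot. I'll intersect those rays with the tube's side face.

```bash
cat >> h.py <<'E'
yaw=.176; X=np.array([np.cos(yaw),np.sin(yaw)]); D=np.array([-np.sin(yaw),np.cos(yaw)]); C=float(X@np.array([.5222,-.1055]))
def el(p): return X@p[:2]-C, D@p[:2]
def ray(s,u,v,e):
    a=world(s,u,v,.5);b=world(s,u,v,1.5);ea,eb=el(a)[0],el(b)[0];return a+(b-a)*(e-ea)/(eb-ea)
E
python3 - <<'E'
from h import *
s=np.load('scene0.npz'); h=cv2.cvtColor(s['image'],cv2.COLOR_BGR2HSV)
r=((h[...,0]<4)|(h[...,0]>175))&(h[...,1]>140); r[:210]=0;r[235:]=0;r[:,:270]=0;r[:,300:]=0
v,u=np.nonzero(r); print('red px',u.mean(),v.mean(),len(u))
for n,u,v,e in(('button',u.mean(),v.mean(),.0225),('hole',260.5,222.2,.018),('bandL',190+325/3.8,223,.018),('bandR',190+400/3.8,223,.018)):
    p=ray(s,u,v,e); print(n,p.round(4),el(p)[1].round(4))
o=get_obs(); p=o['tool_pos']; print(el(p))
for n,u,v in(('beaker',340,237),): 
    t=np.load('top0.npz'); print(el(world(t,u,v)))
E
```

```text
red px 283.55555555555554 222.2962962962963 27
button [ 0.5466 -0.1142  0.1459] -0.2082
hole [ 0.5517 -0.1684  0.1411] -0.2624
bandL [ 0.5456 -0.1342  0.1399] -0.2276
bandR [ 0.5376 -0.0892  0.1413] -0.182
(np.float64(-0.22849292073392857), np.float64(0.48020609846119494))
(np.float64(0.09553068594579311), np.float64(-0.1806268337419417))
```

drive_tool(
  commands=[
    [0,0,-0.5,0,0,0.97],
    [0,0,0,0,0,0.97],
    [0,0,0,0,0,0.97],
    [0,0,0,0,0,0.97],
    [0,0,0,0,0,0.97],
    [0,0,0,0,0,0.97],
    [0,0,0,0,0,0.97],
    [0,0,0,0,0,0.97],
    [0,0,0,0,0,0.97],
    [0,0,0,0,0,0.97],
    [0,0,0,0,0,0.97],
  ],
  gripper=0,
)

```text
time: 1.48
tool_pos: [0.179, 0.5197, 0.2248]
ee_rot: [-3.141, 0.001, 1.74]
wrist_force: [0.0, 0.5, -0.0]
width: 0.094
finger_force: 0.0
```

drive_tool(
  commands=[
    [-0.95,0.32,0,0,0,-0.06],
    [-0.95,0.32,0,0,0,0],
    [-0.95,0.32,0,0,0,0],
    [-0.95,0.32,0,0,0,0],
    [-0.95,0.32,0,0,0,0],
    [-0.95,0.32,0,0,0,0],
    [-0.95,0.32,0,0,0,0],
    [-0.95,0.32,0,0,0,0],
    [-0.95,0.32,0,0,0,0],
    [-0.95,0.32,0,0,0,0],
    [-0.95,0.32,0,0,0,0],
    [-0.95,0.32,0,0,0,0],
    [-0.95,0.32,0,0,0,0],
    [-0.95,0.32,0,0,0,0],
    [-0.95,0.32,0,0,0,0],
    [-0.95,0.32,0,0,0,0],
    [-0.95,0.32,0,0,0,0],
    [0,0,0,0,0,0],
    [0,0,0,0,0,0],
  ],
)

```text
time: 3.85
tool_pos: [0.5071, -0.077, 0.225]
ee_rot: [-3.141, -0.001, 1.749]
wrist_force: [-0.1, 0.8, 0.5]
width: 0.0944
finger_force: 0.0
```

```bash
python3 - <<'E'
from h import *
o=get_obs(); print(el(o['tool_pos']),o['tool_pos'],o['ee_rot'],o['joint_positions'])
s=snap('wrist','w1')
E
```

```text
(np.float64(-0.00989089452214903), np.float64(-0.1645503733391294)) [ 0.50707722 -0.0769536   0.22496041] [-3.14052968e+00 -1.13898124e-03  1.74872163e+00] [-2.61589560e-01  2.34995939e-03  1.42065314e+00  5.84936812e-04
  1.72003611e+00 -4.39428919e-01]
```

View pics/w1.png

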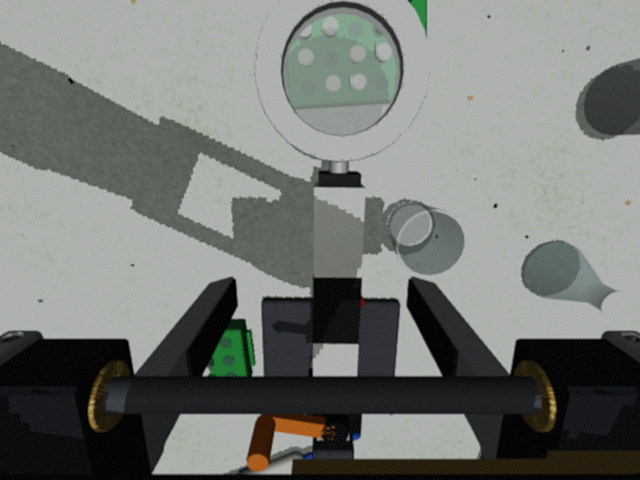

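The wrist view shows the tube between px 314 and 364, the band's top edge at row 278, and the red button at (361,300). I'll cross-check against the wrist depth.

```bash
python3 - <<'E'
from h import *
s=np.load('w1.npz'); W=cloud(s)
E=W[...,0]*X[0]+W[...,1]*X[1]-C; L=W[...,0]*D[0]+W[...,1]*D[1]
for r in(200,230,260,290,330,360):
    k=np.nonzero((W[r,:,2]>.15)&(W[r,:,2]<.167)&(np.arange(640)>300)&(np.arange(640)<380))[0]
    print(r,k.min(),k.max(),E[r,k].min().round(4),E[r,k].max().round(4),np.median(L[r,k]).round(4),np.median(W[r,k,2]).round(4))
im=s['image'].astype(int); print([(r,im[r,340].sum(),L[r,340].round(4)) for r in range(270,352,4)])
h=cv2.cvtColor(s['image'],cv2.COLOR_BGR2HSV); r=((h[...,0]<5)|(h[...,0]>174))&(h[...,1]>140); r[:270]=0;r[330:]=0;r[:,:350]=0;r[:,375:]=0
print(r.sum(),np.argwhere(r).min(0),np.argwhere(r).max(0)); v,u=np.argwhere(r).mean(0); p=ray(s,u,v,.0205); print(p,el(p))
E
```

```text
200 314 364 -0.0156 0.0198 -0.1236 0.1576
230 314 362 -0.0156 0.0188 -0.1453 0.1577
260 313 361 -0.0165 0.0191 -0.1681 0.1576
290 313 360 -0.0165 0.019 -0.192 0.1579
330 312 358 -0.0175 0.0184 -0.2257 0.1583
360 313 357 -0.0168 0.0186 -0.2531 0.1577
[(270, np.int64(337), np.float64(-0.1761)), (274, np.int64(347), np.float64(-0.1795)), (278, np.int64(93), np.float64(-0.1821)), (282, np.int64(28), np.float64(-0.1855)), (286, np.int64(35), np.float64(-0.1885)), (290, np.int64(23), np.float64(-0.1923)), (294, np.int64(29), np.float64(-0.1946)), (298, np.int64(23), np.float64(-0.1987)), (302, np.int64(37), np.float64(-0.202)), (306, np.int64(46), np.float64(-0.2052)), (310, np.int64(50), np.float64(-0.2083)), (314, np.int64(56), np.float64(-0.2123)), (318, np.int64(59), np.float64(-0.2157)), (322, np.int64(49), np.float64(-0.2195)), (326, np.int64(62), np.float64(-0.2221)), (330, np.int64(44), np.float64(-0.2258)), (334, np.int64(59), np.float64(-0.2296)), (338, np.int64(49), np.float64(-0.233)), (342, np.int64(83), np.float64(-0.2368)), (346, np.int64(541), np.float64(-0.2403)), (350, np.int64(529), np.float64(-0.2434))]
43 [296 350] [307 364]
[ 0.54365787 -0.10907749  0.15590519] (np.float64(0.020499999999999907), np.float64(-0.20258301911880616))
```

```bash
python3 - <<'E'
from h import *
for f,u,v in(('w1',359,302),('scene0',283.6,222.3)):
  s=np.load(f+'.npz')
  for z in(.140,.146):
    a=world(s,u,v,.1);b=world(s,u,v,1.5);p=a+(b-a)*(z-a[2])/(b[2]-a[2]);print(f,z,p.round(4),el(p))
s=np.load('w1.npz');h=cv2.cvtColor(s['image'],cv2.COLOR_BGR2HSV);print(h[292:312:2,355:368].tolist().__len__())
W=cloud(s)
c=cv2.resize(s['image'][265:365,295:395],None,fx=5,fy=5,interpolation=cv2.INTER_CUBIC)
t=np.load('scene0.npz')['image'][195:240,225:325]
t=cv2.resize(t,None,fx=8,fy=6,interpolation=cv2.INTER_CUBIC)[:, :]
cv2.imwrite('pics/c2.png',np.hstack([cv2.resize(c,(300,300)),cv2.resize(t,(500,300))]))
E
```

```text
w1 0.14 [ 0.5452 -0.1168  0.14  ] (np.float64(0.020661664543403846), np.float64(-0.21044988352791094))
w1 0.146 [ 0.544  -0.1141  0.146 ] (np.float64(0.01996160565937416), np.float64(-0.2075727666512251))
scene0 0.14 [ 0.5391 -0.1167  0.14  ] (np.float64(0.014712905410277644), np.float64(-0.20931356306862894))
scene0 0.146 [ 0.5467 -0.1141  0.146 ] (np.float64(0.02262327955910476), np.float64(-0.2080332020100466))
10
```

View pics/c2.png

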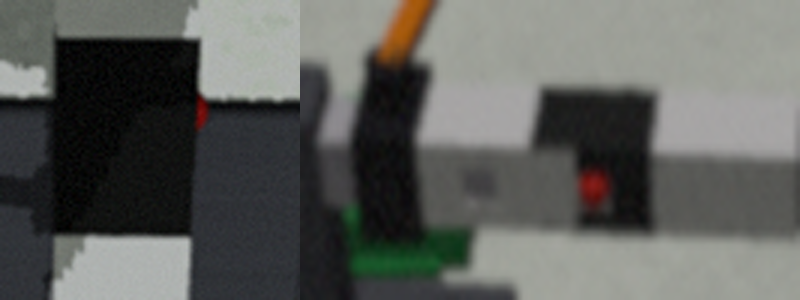

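The crop has the button just off the band's centre and the next hole about 52 mm towards the collar. All views put the button at l ≈ −0.2085. I'll go above it first, then down.

drive_tool(
  commands=[
    [-0.55,0.13,0,0,0,0],
    [-0.55,0.13,0,0,0,0],
    [0,0,0,0,0,0],
    [0,0,0.5,0,0,0],
    [0,0,0.5,0,0,0],
    [0,0,0,0,0,0],
    [0,0,0,0,0,0],
  ],
)

```text
time: 4.78
tool_pos: [0.5258, -0.1189, 0.1863]
ee_rot: [3.141, 0.0, 1.749]
wrist_force: [0.9, -0.2, -0.6]
width: 0.0943
finger_force: 0.0
```

```bash
python3 - <<'E'
from h import *
o=get_obs(); print(el(o['tool_pos']),o['tool_pos'],o['ee_rot'],o['wrist_force'])
E
```

```text
(np.float64(0.001232344090735582), np.float64(-0.20910567241279812)) [ 0.52582994 -0.11887301  0.18629183] [3.14063816e+00 2.52323675e-04 1.74879952e+00] [ 0.85021727 -0.1828608  -0.64059536]
```

Down 65 mm, then close gently.

drive_tool(
  commands=[
    [0,0,0.5,0,0,0],
    [0,0,0.5,0,0,0],
    [0,0,0.4,0,0,0],
    [0,0,0.23,0,0,0],
    [0,0,0,0,0,0],
    [0,0,0,0,0,0],
  ],
)

```text
time: 5.52
tool_pos: [0.526, -0.119, 0.1211]
ee_rot: [3.14, 0.001, 1.749]
wrist_force: [0.0, -0.2, 0.2]
width: 0.0945
finger_force: 0.0
```

drive_tool(
  commands=[
    [0,0,0,0,0,0],
    [0,0,0,0,0,0],
    [0,0,0,0,0,0],
    [0,0,0,0,0,0],
    [0,0,0,0,0,0],
    [0,0,0,0,0,0],
    [0,0,0,0,0,0],
    [0,0,0,0,0,0],
  ],
  gripper=1,
)

```text
time: 6.52
tool_pos: [0.5259, -0.1187, 0.1204]
ee_rot: [3.141, -0.0, 1.748]
wrist_force: [1.9, 0.8, -0.7]
width: 0.0359
finger_force: 30.0
```

```bash
python3 - <<'E'
from h import *
o=get_obs(); print(el(o['tool_pos']),o)
E
```

```text
(np.float64(0.0013115506540661848), np.float64(-0.20897171633985193)) {'time': 6.525, 'joint_positions': array([-3.27612816e-01,  9.47827359e-02,  1.53214089e+00,  5.95702544e-04,
        1.51392413e+00, -5.05314846e-01]), 'qvel': array([-1.01747060e-04,  2.05151615e-04,  3.33967950e-04, -9.77592440e-04,
        1.20883379e-04, -1.02188697e-05]), 'joint_torque': array([ -0.36358212, -33.62725496, -28.73535454,  -0.3572461 ,
         0.58613833,  -0.24806541]), 'tool_pos': array([ 0.52588446, -0.11872725,  0.12037069]), 'ee_rot': array([ 3.14065294e+00, -1.59842849e-04,  1.74846479e+00]), 'wrist_force': array([ 1.88031074,  0.83163345, -0.69740329]), 'wrist_torque': array([ 0.09673592, -0.22896604, -0.28725404]), 'finger_force': 29.985486343503, 'width': 0.03594015252369057}
```

Width is 36 mm, so the pads are flush on the tube and the button is pressed. I'll draw in small steps and watch the force.

drive_tool(
  commands=[
    [0.02,0,0,0,0,0],
    [0.02,0,0,0,0,0],
  ],
)

```text
time: 6.78
tool_pos: [0.5259, -0.1187, 0.1204]
ee_rot: [3.14, 0.003, 1.748]
wrist_force: [3.9, -4.5, -2.0]
width: 0.036
finger_force: 30.0
```

drive_tool(
  commands=[
    [0.02,0,0,0,0,0],
  ],
)

```text
time: 6.9
tool_pos: [0.5258, -0.1182, 0.1204]
ee_rot: [3.14, 0.003, 1.748]
wrist_force: [3.7, -4.6, -1.8]
width: 0.0357
finger_force: 30.0
```

drive_tool(
  commands=[
    [0.02,0,0,0,0,0],
  ],
)

```text
time: 7.02
tool_pos: [0.5257, -0.1174, 0.1204]
ee_rot: [3.14, 0.003, 1.748]
wrist_force: [4.2, -5.3, -2.5]
width: 0.0358
finger_force: 30.0
```

drive_tool(
  commands=[
    [0.02,0,0,0,0,0],
  ],
)

```text
time: 7.15
tool_pos: [0.5255, -0.1166, 0.1204]
ee_rot: [3.14, 0.003, 1.748]
wrist_force: [3.9, -5.2, -1.6]
width: 0.0359
finger_force: 30.0
```

drive_tool(
  commands=[
    [0.02,0,0,0,0,0],
  ],
)

```text
time: 7.28
tool_pos: [0.5255, -0.1161, 0.1204]
ee_rot: [3.14, 0.004, 1.748]
wrist_force: [4.6, -5.3, -2.1]
width: 0.0355
finger_force: 30.0
```

drive_tool(
  commands=[
    [0.02,0,0,0,0,0],
  ],
)

```text
time: 7.4
tool_pos: [0.5254, -0.1157, 0.1204]
ee_rot: [3.14, 0.005, 1.747]
wrist_force: [3.6, -7.5, -3.6]
width: 0.0358
finger_force: 30.0
```

drive_tool(
  commands=[
    [0.02,0,0,0,0,0],
  ],
)

```text
time: 7.52
tool_pos: [0.5253, -0.1151, 0.1204]
ee_rot: [3.14, 0.005, 1.747]
wrist_force: [4.4, -8.2, -2.1]
width: 0.0358
finger_force: 30.0
```

drive_tool(
  commands=[
    [0.02,0,0,0,0,0],
  ],
)

```text
time: 7.65
tool_pos: [0.5251, -0.1142, 0.1204]
ee_rot: [3.14, 0.005, 1.747]
wrist_force: [5.1, -5.7, -3.2]
width: 0.036
finger_force: 30.0
```

It ducked: the force peaked at 8 N and then fell. The next hole is at least 34 mm out, so I can move faster up to about 29 mm.

drive_tool(
  commands=[
    [0.03,0,0,0,0,0],
    [0.03,0,0,0,0,0],
    [0.03,0,0,0,0,0],
    [0.03,0,0,0,0,0],
  ],
)

```text
time: 8.15
tool_pos: [0.5242, -0.1087, 0.1204]
ee_rot: [3.14, 0.003, 1.748]
wrist_force: [4.0, -5.3, -1.7]
width: 0.0358
finger_force: 30.0
```

drive_tool(
  commands=[
    [0.04,0,0,0,0,0],
    [0.04,0,0,0,0,0],
    [0.04,0,0,0,0,0],
    [0.04,0,0,0,0,0],
    [0.04,0,0,0,0,0],
    [0.04,0,0,0,0,0],
    [0.04,0,0,0,0,0],
    [0.04,0,0,0,0,0],
    [0.04,0,0,0,0,0],
    [0.04,0,0,0,0,0],
    [0.02,0,0,0,0,0],
  ],
)

```text
time: 9.52
tool_pos: [0.5214, -0.092, 0.1204]
ee_rot: [3.14, 0.003, 1.748]
wrist_force: [5.3, -4.6, -1.6]
width: 0.0359
finger_force: 30.0
```

```bash
python3 - <<'E'
from h import *
o=get_obs(); print(el(o['tool_pos']),o['wrist_force'],o['wrist_force'][:2]@D)
s=snap('scene','s2')['image']; cv2.imwrite('pics/c3.png',cv2.resize(s[170:270,200:333],None,fx=6,fy=6,interpolation=cv2.INTER_CUBIC))
E
```

```text
(np.float64(0.001563125886579475), np.float64(-0.18188250202546147)) [ 5.28468999 -4.57766614 -1.58589704] -5.432261114419118
```

View pics/c3.png

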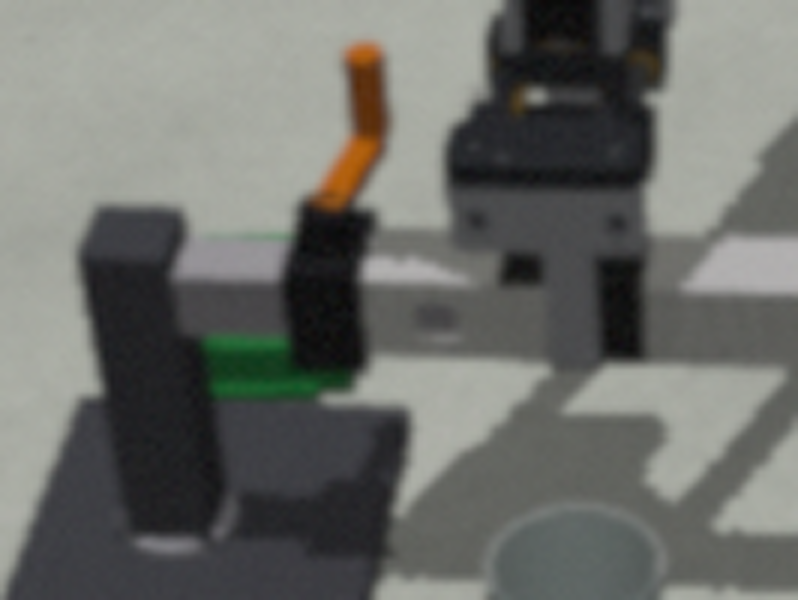

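The tube has come out 27 mm. The hole is at full-frame (272.5,222.5) and the button axis at 283.6, so roughly 25 mm remains. I'll continue in small steps.

drive_tool(
  commands=[
    [0.03,0,0,0,0,0],
    [0.03,0,0,0,0,0],
    [0.03,0,0,0,0,0],
    [0.03,0,0,0,0,0],
    [0.03,0,0,0,0,0],
  ],
)

```text
time: 10.2
tool_pos: [0.5204, -0.0862, 0.1204]
ee_rot: [3.14, 0.003, 1.748]
wrist_force: [5.9, -4.5, -3.4]
width: 0.0355
finger_force: 30.0
```

drive_tool(
  commands=[
    [0.02,0,0,0,0,0],
    [0.02,0,0,0,0,0],
  ],
)

```text
time: 10.45
tool_pos: [0.5202, -0.0846, 0.1204]
ee_rot: [3.14, 0.003, 1.748]
wrist_force: [5.8, -4.1, -2.5]
width: 0.036
finger_force: 30.0
```

drive_tool(
  commands=[
    [0.02,0,0,0,0,0],
    [0.02,0,0,0,0,0],
  ],
)

```text
time: 10.7
tool_pos: [0.5199, -0.083, 0.1204]
ee_rot: [3.14, 0.003, 1.748]
wrist_force: [5.6, -4.5, -2.4]
width: 0.0356
finger_force: 30.0
```

drive_tool(
  commands=[
    [0.02,0,0,0,0,0],
    [0.02,0,0,0,0,0],
  ],
)

```text
time: 10.95
tool_pos: [0.5196, -0.0814, 0.1204]
ee_rot: [3.14, 0.003, 1.748]
wrist_force: [6.0, -4.7, -2.9]
width: 0.0357
finger_force: 30.0
```

drive_tool(
  commands=[
    [0.02,0,0,0,0,0],
    [0.02,0,0,0,0,0],
  ],
)

```text
time: 11.2
tool_pos: [0.5194, -0.0799, 0.1204]
ee_rot: [3.139, 0.003, 1.748]
wrist_force: [6.1, -4.1, -2.6]
width: 0.0355
finger_force: 30.0
```

drive_tool(
  commands=[
    [0.02,0,0,0,0,0],
    [0.02,0,0,0,0,0],
  ],
)

```text
time: 11.45
tool_pos: [0.5191, -0.0783, 0.1203]
ee_rot: [3.139, 0.003, 1.748]
wrist_force: [5.8, -4.6, -2.4]
width: 0.036
finger_force: 30.0
```

drive_tool(
  commands=[
    [0.02,0,0,0,0,0],
    [0.02,0,0,0,0,0],
  ],
)

```text
time: 11.7
tool_pos: [0.5188, -0.0767, 0.1204]
ee_rot: [3.139, 0.003, 1.748]
wrist_force: [7.0, -4.4, -1.4]
width: 0.036
finger_force: 30.0
```

drive_tool(
  commands=[
    [0.02,0,0,0,0,0],
    [0.02,0,0,0,0,0],
  ],
)

```text
time: 11.95
tool_pos: [0.5186, -0.075, 0.1204]
ee_rot: [3.139, 0.003, 1.748]
wrist_force: [5.9, -4.9, -3.0]
width: 0.0356
finger_force: 30.0
```

drive_tool(
  commands=[
    [0.02,0,0,0,0,0],
    [0.02,0,0,0,0,0],
  ],
)

```text
time: 12.2
tool_pos: [0.5183, -0.0732, 0.1204]
ee_rot: [3.139, 0.003, 1.748]
wrist_force: [5.8, -3.6, -2.6]
width: 0.0358
finger_force: 30.0
```

drive_tool(
  commands=[
    [0.02,0,0,0,0,0],
    [0.02,0,0,0,0,0],
  ],
)

```text
time: 12.45
tool_pos: [0.5179, -0.0713, 0.1204]
ee_rot: [3.139, 0.002, 1.748]
wrist_force: [7.4, -3.0, -2.3]
width: 0.036
finger_force: 30.0
```

drive_tool(
  commands=[
    [0.02,0,0,0,0,0],
  ],
)

```text
time: 12.58
tool_pos: [0.5178, -0.0703, 0.1203]
ee_rot: [3.139, 0.002, 1.748]
wrist_force: [5.7, -2.0, -1.8]
width: 0.0355
finger_force: 30.0
```

drive_tool(
  commands=[
    [0.02,0,0,0,0,0],
  ],
)

```text
time: 12.7
tool_pos: [0.5176, -0.0692, 0.1204]
ee_rot: [3.139, 0.001, 1.748]
wrist_force: [6.7, 0.0, -1.5]
width: 0.0361
finger_force: 30.0
```

drive_tool(
  commands=[
    [0.02,0,0,0,0,0],
  ],
)

```text
time: 12.82
tool_pos: [0.5174, -0.0684, 0.1204]
ee_rot: [3.139, 0.001, 1.748]
wrist_force: [6.0, -2.4, -2.6]
width: 0.0361
finger_force: 30.0
```

```bash
python3 - <<'E'
from h import *
o=get_obs(); print(el(o['tool_pos'])[1]+.20897,o['wrist_force'],o['wrist_force'][:2]@D)
s=snap('scene','s3'); h=cv2.cvtColor(s['image'],cv2.COLOR_BGR2HSV)
r=((h[...,0]<4)|(h[...,0]>175))&(h[...,1]>140); r[:210]=0;r[235:]=0;r[:,:270]=0;r[:,300:]=0;print('red',r.sum(),np.argwhere(r).mean(0))
E
```

```text
0.05101460759924997 [ 6.02939352 -2.35299378 -2.64151698] -3.3723478421883932
red 15 [222.6        283.06666667]
```

Red is visible again at the button axis and the force dipped, so the dome is entering the hole at about 51 mm. I'll take tiny steps from here.

drive_tool(
  commands=[
    [0,0,0,0,0,0],
    [0,0,0,0,0,0],
  ],
)

```text
time: 13.12
tool_pos: [0.5174, -0.0684, 0.1204]
ee_rot: [3.139, 0.001, 1.749]
wrist_force: [6.4, -1.4, -2.5]
width: 0.0357
finger_force: 30.0
```

drive_tool(
  commands=[
    [0.01,0,0,0,0,0],
  ],
)

```text
time: 13.25
tool_pos: [0.5174, -0.0683, 0.1204]
ee_rot: [3.139, 0.002, 1.748]
wrist_force: [6.6, -2.6, -1.6]
width: 0.036
finger_force: 30.0
```

drive_tool(
  commands=[
    [0.01,0,0,0,0,0],
  ],
)

```text
time: 13.38
tool_pos: [0.5174, -0.0682, 0.1204]
ee_rot: [3.139, 0.002, 1.748]
wrist_force: [6.2, -2.3, -2.7]
width: 0.0357
finger_force: 30.0
```

```bash
python3 - <<'E'
from h import *
o=get_obs(); print(el(o['tool_pos'])[1]+.20897,o['wrist_force'],o['wrist_force'][:2]@D)
s=snap('scene','s4'); h=cv2.cvtColor(s['image'],cv2.COLOR_BGR2HSV)
r=((h[...,0]<4)|(h[...,0]>175))&(h[...,1]>140); r[:210]=0;r[235:]=0;r[:,:270]=0;r[:,300:]=0;print('red',r.sum(),np.argwhere(r).mean(0))
a=[cv2.resize(np.load(f+'.npz')['image'][210:235,262:307],None,fx=8,fy=8,interpolation=cv2.INTER_CUBIC) for f in('scene0','s4')]
cv2.imwrite('pics/c4.png',np.hstack(a))
E
```

```text
0.05119714593211505 [ 6.23724048 -2.32321578 -2.7260701 ] -3.3794223589440744
red 16 [222.6875 283.1875]
```

View pics/c4.png

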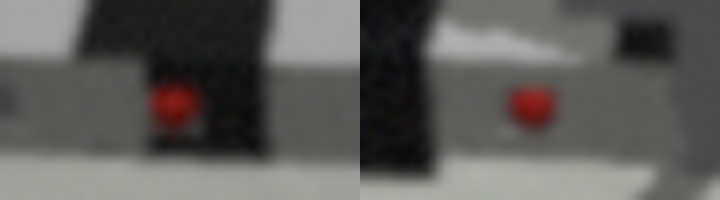

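The button stands out in the next hole and looks the same as at the start. A gentle stop check comes next.

drive_tool(
  commands=[
    [0.02,0,0,0,0,0],
  ],
)

```text
time: 13.55
tool_pos: [0.5174, -0.0679, 0.1204]
ee_rot: [3.139, 0.003, 1.748]
wrist_force: [6.2, -3.7, -2.9]
width: 0.0357
finger_force: 30.0
```

drive_tool(
  commands=[
    [0.02,0,0,0,0,0],
  ],
)

```text
time: 13.68
tool_pos: [0.5173, -0.0671, 0.1204]
ee_rot: [3.139, 0.003, 1.748]
wrist_force: [6.7, -3.6, -2.0]
width: 0.0359
finger_force: 30.0
```

drive_tool(
  commands=[
    [0.01,0,0,0,0,0],
  ],
)

```text
time: 13.8
tool_pos: [0.5172, -0.0667, 0.1204]
ee_rot: [3.139, 0.003, 1.748]
wrist_force: [6.1, -3.4, -3.3]
width: 0.0355
finger_force: 30.0
```

drive_tool(
  commands=[
    [0.01,0,0,0,0,0],
  ],
)

```text
time: 13.92
tool_pos: [0.5171, -0.0664, 0.1204]
ee_rot: [3.139, 0.003, 1.748]
wrist_force: [7.1, -5.4, -3.5]
width: 0.0362
finger_force: 30.0
```

drive_tool(
  commands=[
    [0.01,0,0,0,0,0],
  ],
)

```text
time: 14.05
tool_pos: [0.5171, -0.0663, 0.1204]
ee_rot: [3.139, 0.004, 1.748]
wrist_force: [7.2, -4.9, -2.5]
width: 0.0359
finger_force: 30.0
```

drive_tool(
  commands=[
    [0.01,0,0,0,0,0],
  ],
)

```text
time: 14.18
tool_pos: [0.5171, -0.0662, 0.1204]
ee_rot: [3.139, 0.004, 1.748]
wrist_force: [6.6, -7.3, -2.2]
width: 0.036
finger_force: 30.0
```

```bash
python3 - <<'E'
from h import *
o=get_obs(); print(el(o['tool_pos'])[1]+.20897,o['wrist_force'],o['wrist_force'][:2]@D)
s=snap('scene','s5'); h=cv2.cvtColor(s['image'],cv2.COLOR_BGR2HSV)
r=((h[...,0]<4)|(h[...,0]>175))&(h[...,1]>140); r[:210]=0;r[235:]=0;r[:,:270]=0;r[:,300:]=0;print('red',r.sum(),np.argwhere(r).mean(0))
E
```

```text
0.053234225943878055 [ 6.62601135 -7.26340676 -2.15663917] -8.311367936110571
red 17 [222.58823529 283.11764706]
```

The tube stopped dead at 53 mm with the force rising to 8 N, so the button is seated. I'll relax, open and rise.

drive_tool(
  commands=[
    [-0.03,0,0,0,0,0],
    [-0.01,0,0,0,0,0],
  ],
)

```text
time: 14.48
tool_pos: [0.5171, -0.0662, 0.1204]
ee_rot: [3.139, 0.001, 1.748]
wrist_force: [6.5, -1.3, -1.1]
width: 0.036
finger_force: 30.0
```

drive_tool(
  commands=[
    [0,0,0,0,0,0],
    [0,0,0,0,0,0],
    [0,0,0,0,0,0],
    [0,0,0,0,0,0],
    [0,0,0,0,0,0],
    [0,0,-0.5,0,0,0],
    [0,0,-1,0,0,0],
    [0,0,-1,0,0,0],
    [0,0,-0.5,0,0,0],
    [0,0,0,0,0,0],
    [0,0,0,0,0,0],
  ],
  gripper=0,
)

```text
time: 15.85
tool_pos: [0.5155, -0.0656, 0.2389]
ee_rot: [-3.14, -0.001, 1.749]
wrist_force: [0.2, 0.1, -1.2]
width: 0.0941
finger_force: 0.0
```

```bash
python3 - <<'E'
from h import *
o=get_obs(); print(el(o['tool_pos']),o['tool_pos'],o['ee_rot'],o['width'])
for f in('scene','top'):
    s=snap(f,f+'6');im=s['image'];W=cloud(s);h=cv2.cvtColor(im,cv2.COLOR_BGR2HSV)
    q=(h[...,0]>5)&(h[...,0]<18)&(h[...,1]>180)&(h[...,2]>90)&(W[...,2]>.15)&(W[...,2]<.23)&(abs(W[...,0]-.5)<.1)&(abs(W[...,1]+.17)<.1)
    Q=W[q]; print(f,len(Q))
    for a,b in((.15,.185),(.185,.23)):
        k=Q[(Q[:,2]>a)&(Q[:,2]<b)]
        if len(k):print(a,len(k),'e',np.percentile(k[:,:2]@X-C,[2,50,98]).round(4),'l',np.percentile(k[:,:2]@D,[2,50,98]).round(4),k[:,2].max().round(4))
    if f=='scene':
        r=((h[...,0]<4)|(h[...,0]>175))&(h[...,1]>140); r[:210]=0;r[235:]=0;r[:,:270]=0;r[:,300:]=0;print('red',r.sum(),np.argwhere(r).mean(0))
E
```

```text
(np.float64(0.0003609248325225356), np.float64(-0.1548073385143163)) [ 0.51546473 -0.06556606  0.23893185] [-3.13974255e+00 -8.87352436e-04  1.74879490e+00] 0.09414678812554765
scene 82
0.15 57 e [-0.0491 -0.0231 -0.0013] l [-0.2546 -0.2455 -0.2386] 0.1817
0.185 25 e [-0.053  -0.0466 -0.0424] l [-0.244  -0.2411 -0.2366] 0.2158
red 16 [222.6875 283.1875]
top 4
0.185 4 e [-0.0599 -0.0574 -0.0548] l [-0.2464 -0.2447 -0.2433] 0.2145
```

The button is still out. The knob is at (e,l) ≈ (−0.054,−0.240) and the lever angle is about 1.37. I'll go over the knob, turn the fingers tangent to its arc and part-close them.

drive_tool(
  commands=[
    [-0.7,-0.45,0,0,0,0],
    [-0.7,-0.45,0,0,0,0],
    [-0.72,-0.46,0,0,0,0],
    [0,0,0,0,0,-0.98],
    [0,0,0,0,0,-0.98],
    [0,0,0,0,0,-0.98],
    [0,0,0,0,0,-0.98],
    [0,0,0,0,0,-0.98],
    [0,0,0,0,0,-0.98],
    [0,0,0,0,0,-0.98],
    [0,0,0,0,0,-0.98],
    [0,0,0,0,0,-0.98],
    [0,0,0,0,0,-0.98],
    [0,0,0,0,0,-0.98],
    [0,0,0,0,0,-0.98],
    [0,0,0,0,0,-0.98],
    [0,0,0,0,0,-0.98],
    [0,0,0,0,0,0],
    [0,0,0,0,0,0],
  ],
  gripper=0.5,
)

```text
time: 18.32
tool_pos: [0.4772, -0.1586, 0.2396]
ee_rot: [3.141, -0.001, 3.119]
wrist_force: [-0.6, -0.7, -0.3]
width: 0.0471
finger_force: 0.0
```

```bash
python3 - <<'E'
from h import *
o=get_obs(); print(el(o['tool_pos']),o['tool_pos'],o['ee_rot'],o['width'],o['joint_positions'])
s=snap('wrist','w7')
E
```

```text
(np.float64(-0.05360619516798515), np.float64(-0.239748055905171)) [ 0.47720381 -0.15864386  0.23955569] [ 3.14100193e+00 -1.12313102e-03  3.11947263e+00] 0.04712458262838775 [-4.33805069e-01 -2.13611112e-02  1.41551815e+00  9.34204370e-05
  1.74870129e+00 -1.98246457e+00]
```

View pics/w7.png

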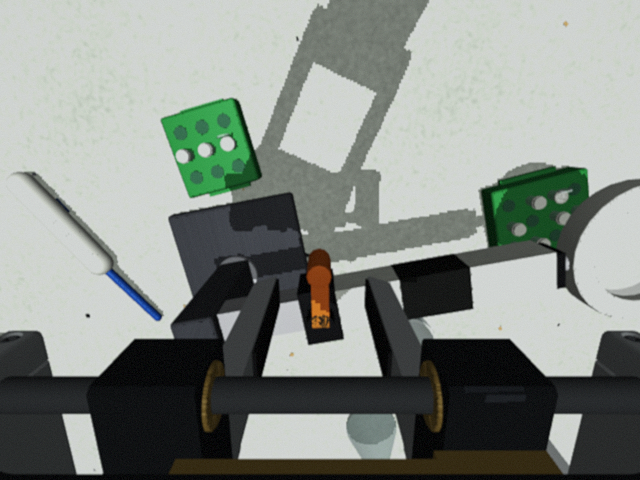

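The knob top is at (318,257), centred between the finger tips at columns 278 and 368 and lower than them. I'll check its position from the depth.

```bash
python3 - <<'E'
from h import *
s=np.load('w7.npz');W=cloud(s);h=cv2.cvtColor(s['image'],cv2.COLOR_BGR2HSV)
q=(h[...,0]<18)&(h[...,1]>150)&(W[...,2]>.208)&(W[...,2]<.225); q[:,:300]=0;q[:,340:]=0
P=W[q];e=P[:,:2]@X-C;l=P[:,:2]@D;print(len(P),np.percentile(e,[2,98]),np.percentile(l,[2,98]),P[:,2].mean())
E
```

```text
526 [-0.06132201 -0.04718394] [-0.24827442 -0.23417937] 0.21401018287994583
```

The knob is at (−0.0543,−0.241), so the tool is well placed. I'll lower it and close to a loose cage.

drive_tool(
  commands=[
    [0,0,0.5,0,0,0],
    [0,0,0.5,0,0,0],
    [0,0,0.3,0,0,0],
    [0,0,0,0,0,0],
    [0,0,0,0,0,0],
  ],
)

```text
time: 19.0
tool_pos: [0.4778, -0.159, 0.1891]
ee_rot: [-3.141, 0.001, 3.121]
wrist_force: [-0.2, 0.1, -0.7]
width: 0.0467
finger_force: 0.0
```

drive_tool(
  commands=[
    [0,0,0,0,0,0],
    [0,0,0,0,0,0],
    [0,0,0,0,0,0],
    [0,0,0,0,0,0],
  ],
  gripper=0.74,
)

```text
time: 19.5
tool_pos: [0.4775, -0.1588, 0.1884]
ee_rot: [3.142, 0.0, 3.121]
wrist_force: [0.5, -1.4, 0.2]
width: 0.0244
finger_force: 0.0
```

drive_tool(
  commands=[
    [0,0.1,0,0,0,0],
    [-0.004,0.11,0,0,0,0.8],
    [-0.004,0.11,0,0,0,0.8],
    [-0.004,0.11,0,0,0,0.8],
    [-0.004,0.11,0,0,0,0.8],
  ],
)

```text
time: 20.12
tool_pos: [0.4809, -0.1378, 0.1884]
ee_rot: [-3.141, 0.001, 2.798]
wrist_force: [0.6, -1.7, -0.0]
width: 0.0246
finger_force: 0.6
```

drive_tool(
  commands=[
    [-0.004,0.11,0,0,0,0.8],
    [-0.004,0.11,0,0,0,0.8],
    [-0.004,0.11,0,0,0,0.8],
    [-0.004,0.11,0,0,0,0.8],
    [-0.004,0.11,0,0,0,0.8],
    [-0.004,0.11,0,0,0,0.8],
  ],
)

```text
time: 20.88
tool_pos: [0.4949, -0.1159, 0.1883]
ee_rot: [-3.141, 0.001, 2.318]
wrist_force: [-0.6, -0.7, 0.4]
width: 0.0247
finger_force: 0.6
```

```bash
python3 - <<'E'
from h import *
o=get_obs(); e,l=el(o['tool_pos']); print(e,l,o['ee_rot'][2]-1.747,np.hypot(e-.001,l+.2505),np.arctan2(-(e-.001),l+.2505),o['wrist_force'])
E
```

```text
-0.028703505603533574 -0.2007121762502721 0.5708750427028118 0.05797521572942286 0.5379170823510286 [-0.6239616  -0.67188142  0.35154932]
```

drive_tool(
  commands=[
    [-0.015,0.11,0,0,0,0.8],
    [-0.015,0.11,0,0,0,0.8],
    [-0.004,0.11,0,0,0,0.8],
    [-0.004,0.11,0,0,0,0.8],
    [-0.004,0.11,0,0,0,0.8],
    [-0.004,0.11,0,0,0,0.8],
  ],
)

```text
time: 21.62
tool_pos: [0.518, -0.1035, 0.1882]
ee_rot: [-3.141, 0.0, 1.838]
wrist_force: [-1.3, -1.6, 0.2]
width: 0.0246
finger_force: 0.6
```

drive_tool(
  commands=[
    [0,0.05,0,0,0,0.4],
    [0,0.05,0,0,0,0.4],
  ],
)

```text
time: 21.88
tool_pos: [0.5218, -0.1025, 0.1881]
ee_rot: [-3.14, 0.0, 1.759]
wrist_force: [-0.5, -1.0, -0.9]
width: 0.0244
finger_force: 0.5
```

drive_tool(
  commands=[
    [0,0.05,0,0,0,0],
    [0,0.03,0,0,0,0],
  ],
)

```text
time: 22.12
tool_pos: [0.525, -0.1013, 0.1881]
ee_rot: [-3.141, -0.001, 1.762]
wrist_force: [-1.9, 1.3, 0.6]
width: 0.0243
finger_force: 0.7
```

```bash
python3 - <<'E'
from h import *
o=get_obs(); e,l=el(o['tool_pos']); print(e,l,o['ee_rot'][2]-1.747,np.hypot(e-.001,l+.2505),np.arctan2(-(e-.001),l+.2505),o['wrist_force'],o['finger_force'])
E
```

```text
0.0035061984634608967 -0.19168385408196037 0.014593646324561282 0.05886951716627531 -0.042584961353782626 [-1.93339057  1.27908801  0.58241181] 0.6757813319563866
```

Nearly at the stop, so I'll push on in small steps until the force rises.

drive_tool(
  commands=[
    [0,0.03,0,0,0,0],
  ],
)

```text
time: 22.25
tool_pos: [0.5263, -0.1012, 0.1881]
ee_rot: [-3.141, -0.001, 1.761]
wrist_force: [-2.2, -0.4, 0.2]
width: 0.0244
finger_force: 0.7
```

drive_tool(
  commands=[
    [0,0.03,0,0,0,0],
  ],
)

```text
time: 22.38
tool_pos: [0.5272, -0.1011, 0.1881]
ee_rot: [-3.14, -0.001, 1.761]
wrist_force: [-4.5, 0.8, -0.2]
width: 0.0247
finger_force: 1.7
```

drive_tool(
  commands=[
    [0,0.03,0,0,0,0],
  ],
)

```text
time: 22.5
tool_pos: [0.5274, -0.1011, 0.188]
ee_rot: [-3.138, -0.001, 1.761]
wrist_force: [-6.4, 0.5, 1.9]
width: 0.0243
finger_force: 3.3
```

drive_tool(
  commands=[
    [0,0.03,0,0,0,0],
  ],
)

```text
time: 22.62
tool_pos: [0.5275, -0.101, 0.188]
ee_rot: [-3.135, -0.001, 1.76]
wrist_force: [-9.4, 0.9, 3.1]
width: 0.0244
finger_force: 4.7
```

The lever is against its stop. I'll back off to the middle of the cage, open and rise clear.

drive_tool(
  commands=[
    [0,-0.1,0,0,0,0],
    [0,-0.07,0,0,0,0],
  ],
)

```text
time: 22.88
tool_pos: [0.5239, -0.1024, 0.1885]
ee_rot: [3.14, 0.001, 1.761]
wrist_force: [0.2, 0.2, 0.3]
width: 0.0248
finger_force: 0.0
```

drive_tool(
  commands=[
    [0,0,0,0,0,0],
    [0,0,0,0,0,0],
    [0,0,0,0,0,0],
    [0,0,-0.5,0,0,0],
    [0,0,-1,0,0,0],
    [0,0,-1,0,0,0],
    [0,-1,0,0,0,0],
    [0,-1,0,0,0,0],
    [0,-1,0,0,0,0],
    [0,0,0,0,0,0],
    [0,0,0,0,0,0],
  ],
  gripper=0.5,
)

```text
time: 24.25
tool_pos: [0.406, -0.1249, 0.2884]
ee_rot: [3.14, 0.0, 1.761]
wrist_force: [-0.2, -0.1, 0.5]
width: 0.0471
finger_force: 0.0
```

```bash
python3 - <<'E'
from h import *
o=get_obs(); print(o['tool_pos'],o['time'])
a=snap('top','top8');b=snap('scene','s8')
for s in(a,b):
    W=cloud(s);h=cv2.cvtColor(s['image'],cv2.COLOR_BGR2HSV)
    q=(h[...,0]>5)&(h[...,0]<18)&(h[...,1]>180)&(h[...,2]>90)&(W[...,2]>.15)&(W[...,2]<.23)&(abs(W[...,0]-.5)<.1)&(abs(W[...,1]+.17)<.1)
    Q=W[q]
    for lo,hi in((.15,.185),(.185,.23)):
        k=Q[(Q[:,2]>lo)&(Q[:,2]<hi)]
        if len(k):print(lo,len(k),'e',np.percentile(k[:,:2]@X-C,[2,50,98]).round(4),'l',np.percentile(k[:,:2]@D,[2,50,98]).round(4))
A=cv2.resize(a['image'][215:325,230:470],(480,220));B=cv2.resize(b['image'][180:290,200:440],(480,220)); 
cv2.imwrite('pics/c8.png',np.vstack([A,B]))
E
```

```text
[ 0.40604813 -0.12485155  0.28843123] 24.25
0.15 88 e [-0.0062 -0.0019  0.0037] l [-0.247  -0.2253 -0.2044]
0.185 35 e [-0.0072 -0.0023  0.0034] l [-0.2014 -0.1949 -0.1893]
0.15 69 e [-0.0044  0.0047  0.0094] l [-0.247  -0.2258 -0.201 ]
0.185 19 e [-0.0003  0.0073  0.0098] l [-0.2015 -0.196  -0.1915]
```

View pics/c8.png

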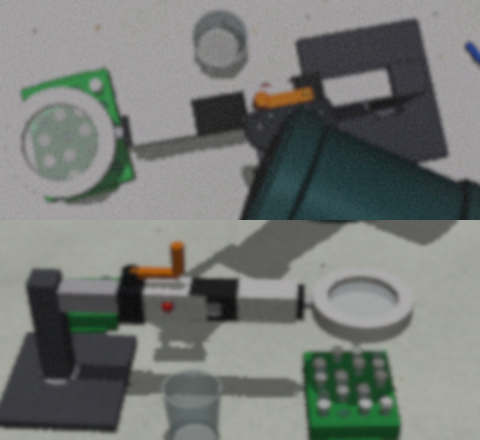

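The lever lies along the tube, the red button is out in the next hole at (167,306), the other things are in place and the arm is clear.

```bash
python3 -c "
from bench import close_job
print(close_job())"
```

```text
the job is handed in; nothing more can be done
None
```

The job is handed in: the tube is drawn out about 53 mm with the button sprung out in the next hole, the clamp lever is closed against its stop, the arm is clear, and the other things look undisturbed in the final pictures (no verdict was returned).

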